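# Hold the dosing pump's pressure arm open against its stop

### The job

The white dosing pump needs a new tube laid in its roller head. Take the blue upright grip of the sprung pressure arm, swing the arm away from the rollers until you feel it come up firmly against its stop screw, and finish holding it there, pressed firmly on the screw, so that the tube can go in; do not let the arm fly back onto the rollers, do not force it against the screw, and leave the things around the pump where they are.

Things in the scene. Friction and masses are not known exactly. Their poses are not given: they have to be found in the camera images.
- pump: White dosing pump, fixed, 250 mm deep, 280 wide. Origin: centre of its underside on the bench; x to its rear, y to its left, z up; sloping panel at the front (-x). On top, 108 mm above the bench, an aluminium head plate with a four-roller rotor and the pressure arm. Only the blue grip stands above 155 mm; within 45 mm of the grip's path nothing else stands above 135 mm.
- opening (a joint): Opening of the pressure arm about its vertical pivot, rad. 0 = closed, shoe at the rollers; grows counter-clockwise seen from above, away from the rollers. A spring pulls it shut: about 4 N at the grip when closed, 8 N at the stop. The stop screw ends the swing between 0.58 and 0.82 (set differently each time); past that it is rigid.
- pressure_arm: The sprung pressure arm: a white curved shoe on a steel lever 128 mm long, 18 wide, 14 thick (its top 127 mm above the bench), with the blue grip near its end. Origin on the pivot axis at the level of the head plate (108 mm above the bench), x along the lever towards the grip, z up.
- grip (a point): Point on the axis of the upright blue grip, 20 mm below its top and 153 mm above the bench. The grip is a round post 18 mm in diameter and 46 mm tall standing on the lever (127 to 173 mm above the bench), 115 mm from the pivot axis; it turns with the lever.
- pivot (a point): Point on the pivot axis of the pressure arm, 153 mm above the bench (centre of the circle on which the grip moves).
- stop_screw: Fixed steel screw, 10 mm in diameter with a brass head, held in a lug at the right of the head plate; it limits the arm's opening. Origin at the tip of its domed end, 120 mm above the bench; its x points out of the tip, towards the oncoming side of the lever (along the pump's y). The lever's side meets it about 75 mm from the pivot.
- spare_roller: Bystander: loose cream-white pump roller, 19 mm in diameter, 23 mm high, standing on the head plate at the rear left. Origin under its centre.
- spanner: Bystander: loose steel spanner, 150 mm, lying on the bench at the pump's left. Origin under its middle.
- sample0: Bystander: white sample jar, 44 mm in diameter, 85 mm high, right of the pump. Origin under its centre.
- sample1: Bystander: white sample jar like sample0.
- sample2: Bystander: white sample jar like sample0.
- amber: Bystander: amber bottle, 60 mm in diameter, 130 mm high, left of the pump. Origin under its centre.
- beaker: Bystander: glass beaker, 68 mm in diameter, 90 mm high, left of and beyond the pump. Origin under its centre.

How it is judged:
By the outcome, as a careful person would: the job done as asked, in the order asked, and still so for the second after the job is handed in, while the arm keeps its last pose, push and grip.
It also fails if it takes over 45 s, if anything falls off the work surface, if the arm or the gripper's body presses on something with over 40 N, if the wrist force passes 120 N, or if a joint passes its speed limit or range.

### The arm

A 6-joint arm with a two-finger parallel gripper is mounted at the origin on the work surface. World frame = base frame: x ahead of the robot, y to its left, z up, the work surface at z = 0. Lengths are in m, angles in degrees, forces in N, time in s.
With the tool pointing down it reaches from about 0.35 to 0.775 m from the base axis. Payload 7.3 kg.
Tool frame: the origin (TCP) lies between the finger pads; the fingertips stand 17 mm ahead of it and the grasp point (between the pads) lies 2 mm behind it; z points along the fingers, y is the line along which they close (so a half turn about z gives the same grasp; the last joint's range is limited). The gripper opens to 92 mm and grips with 3 to 60 N. Pads are 19 mm wide; open, the fingers measure 130 mm over their backs; the gripper's body (75 mm by 190 mm) begins 47 mm behind the grasp point.
Start: joints at [-76.089, 19.595, 87.324, -0, 73.075, -8.365], TCP at [0.199, -0.486, 0.244] pointing down, gripper open.
Joint ranges: [-145.02, 145.02], [-44.19, 115.74], [2.07, 154.8], [-57.11, 237.11], [16.16, 152.29], [-177.93, 177.93]. Speed limits (degrees/s): [147.25, 147.25, 180, 180, 180, 180].

### API

Orientations are given as [roll, pitch, yaw] about the fixed x, y, z axes, in that order (R = Rz(yaw) Ry(pitch) Rx(roll)).
In Python, from bench import ctrl gives the robot as it stands.
- The arm moves only by the shell command python3 -m creep 'ROWS' [FORCE]. ROWS is JSON, a list of rows, each an object with "slide": the shift along the tool's x, y, z in mm, a list of three; "spin": the turn about the tool's z in degrees; "claw": the gripper's target within -1 to 1 (shut at 1, half-way at 0, fully open at -1). In form: [{"slide": [x, y, z], "spin": spin, "claw": claw}, ...]. A call has 1 to 10 rows; each row shifts and turns the commanded pose from where the row before left it, along the tool's axes as they then stand; what a row does not reach is not made up. A row lasts 1/10 s, in which the tool goes at most 50 mm and 8.59 degrees, less where a joint would pass 70% of its speed; a pose out of reach is approached as far as the arm can. A call with a gripper value outside its range is refused whole. The fingers move at their own pace and stop on an object; FORCE is the grip in N (left out, the last holds). Time passes only in rows, so rows that do not move let the fingers close. It gives the time, the measured TCP pose, the force, the opening and the grip force at its end, in the units of the state.
- ctrl.observe(): the state, without advancing time (a new reading comes with each control period).
- ctrl.camera(name): name is "side" or "top"; returns a dict with "color" (420x560x3 uint8, red, green, blue), "intrinsics" (3x3 intrinsics, pixels), "rvec" (rotation vector, rad) and "tvec" (3), from world to camera coordinates, as OpenCV has them. Camera axes: x right, y down, z forward; pixel columns grow to the right and rows downward; lengths in m; the calibration is good to about 2 mm. A picture is of the moment at which its call begins. There is no depth.
- ctrl.sign_off(): hands the job in; it is judged then, once.
The state is a dict: "time": time; "joint_positions": joint angles; "joint_velocities": joint speeds; "effort": joint torques, N m; "tcp_pos": TCP position; "ee_rot": TCP orientation; "ft_force": force on the tool from outside, world axes, zero at the start; "wrist_torque": the same for the moment, N m; "finger_gap": opening from 0.0 (shut) to 1.0 (fully open); "grip_force": force on a finger pad.
Only numpy, scipy, OpenCV 4.12 (cv2) and the standard library are available. Lean on these libraries where they do the work, as an engineer would, in place of code of your own. Each camera call takes 0.05 s, during which the arm holds its last target. There are 200 camera calls.

## Working session

There is one attempt and no reset: what is moved stays moved. The work goes in short steps, Python scripts to look and compute and a shell command to move; the robot and the scene stay as the last step left them, time stands still between calls to the robot, and variables do not carry over. Pictures are saved under pics/ and viewed, at most 10 in all, crops included, and the job is handed in when it is done.

```bash
mkdir -p pics; python3 - <<'E'
from bench import ctrl
import cv2
for n in("top","side"):
    c=ctrl.camera(n); cv2.imwrite(f"pics/{n}0.png",c["color"][:,:,::-1]); print(c["intrinsics"],c["rvec"],c["tvec"])
print(ctrl.observe())
E
```

```text
[[430.52326641   0.         278.39614492]
 [  0.         430.52326641 210.0182265 ]
 [  0.           0.           1.        ]] [ 2.17544334 -2.16877137  0.0626107 ] [0.03948954 0.60696867 1.27140436]
[[525.58118488   0.         287.42774335]
 [  0.         525.58118488 199.61992415]
 [  0.           0.           1.        ]] [ 0.56602152 -2.49731869  1.44494253] [0.52129914 0.22863098 1.19368153]
{'time': 0.1, 'joint_positions': array([-7.60874043e+01,  1.96307303e+01,  8.73709741e+01, -7.00000619e-04,
        7.30780160e+01, -8.36758831e+00]), 'joint_velocities': array([-0.0288282 , -0.13041174, -0.17165502, -0.10702557,  0.06823543,
        0.02145737]), 'effort': array([ 1.78447652e-03, -4.32004666e+01, -2.44694030e+01,  7.18727033e-02,
        5.26194123e-02, -3.63752940e-05]), 'tcp_pos': array([ 0.1989578 , -0.4854597 ,  0.24313477]), 'ee_rot': array([-1.79921031e+02, -1.09389046e-02,  2.22803807e+01]), 'ft_force': array([-0.192398  ,  1.08214673,  0.07711338]), 'wrist_torque': array([0.02444561, 0.07130666, 0.00998968]), 'grip_force': 0.0, 'finger_gap': 1.0002894906644892}
```

View pics/top0.png

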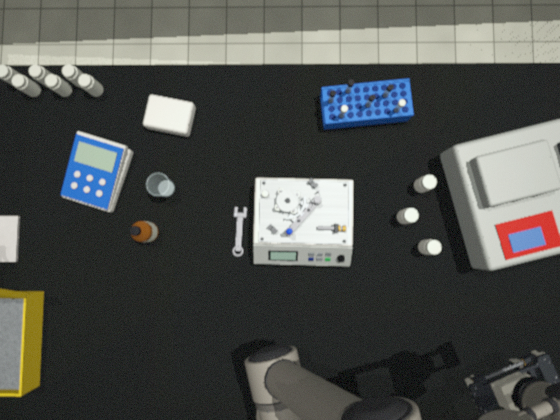

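View pics/side0.png

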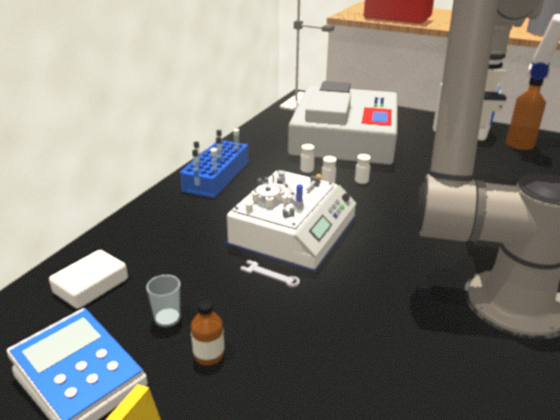

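```bash
cat > h.py <<'E'
import numpy as np, cv2
from bench import ctrl
def ray(c,uv):
    R=cv2.Rodrigues(np.array(c["rvec"]))[0]; t=np.array(c["tvec"]).ravel()
    d=np.linalg.solve(c["intrinsics"],[uv[0],uv[1],1.])
    return -R.T@t, R.T@d
def plane(c,uv,z):
    o,d=ray(c,uv); return o+d*(z-o[2])/d[2]
def two(c1,u1,c2,u2):
    o1,d1=ray(c1,u1);o2,d2=ray(c2,u2)
    s=np.linalg.lstsq(np.c_[d1,-d2],o2-o1,rcond=None)[0]
    a,b=o1+s[0]*d1,o2+s[1]*d2; return (a+b)/2,np.linalg.norm(a-b)
def blue(c,box):
    x0,y0,x1,y1=box; im=c["color"][y0:y1,x0:x1].astype(int)
    m=((im[...,2]-im[...,0]>60)&(im[...,2]-im[...,1]>30)).astype(np.uint8)
    n,l,s,ce=cv2.connectedComponentsWithStats(m)
    return [(s[i].tolist(),(ce[i]+[x0,y0]).round(2).tolist()) for i in range(1,n) if s[i][4]>4]
E
python3 - <<'E'
from h import *
T=ctrl.camera("top");S=ctrl.camera("side")
tb=blue(T,(255,180,352,243));sb=blue(S,(235,165,345,225));print(tb,sb)
print(plane(T,tb[0][1],.165))
a=cv2.resize(T["color"][170:272,245:360],None,fx=5,fy=5,interpolation=2)[:,:,::-1]
b=cv2.resize(S["color"][165:265,225:360],None,fx=5,fy=5,interpolation=2)[:,:,::-1]
cv2.imwrite("pics/t1.png",a);cv2.imwrite("pics/s1.png",b)
E
```

```text
[([31, 48, 7, 7, 33], [288.82, 230.82])] [([0, 0, 9, 9, 45], [237.67, 167.67]), ([62, 19, 6, 6, 21], [299.1, 186.33])]
[0.54024674 0.01045942 0.165     ]
```

View pics/t1.png

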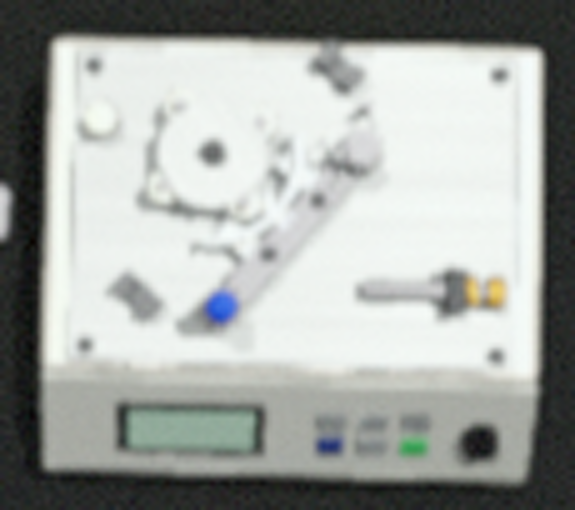

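View pics/s1.png

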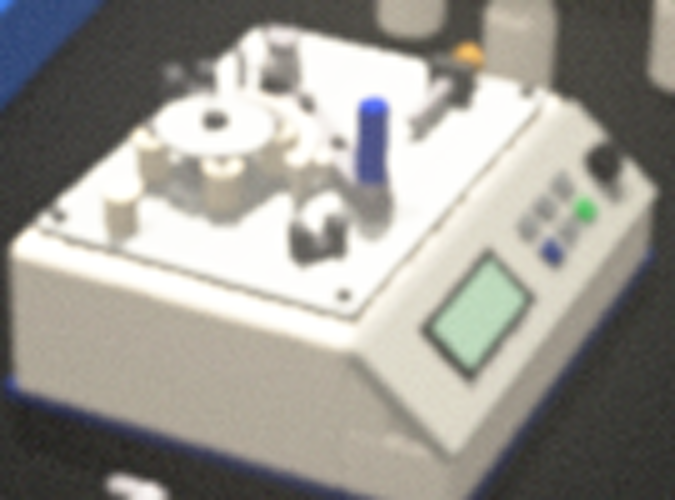

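```bash
cat > g.py <<'E'
from h import *
def state(g,p):
    o=ctrl.observe(); y=np.radians(o["ee_rot"][2]); 
    print("t",o["time"],"tcp",o["tcp_pos"].round(4),"rot",o["ee_rot"].round(2),"F",o["ft_force"].round(2),"gap",o["finger_gap"].round(3),"grip",round(o["grip_force"],1))
    return o
E
python3 - <<'E'
from g import *
T=ctrl.camera("top");S=ctrl.camera("side")
f=lambda x,y:(x/5+245-.4,y/5+170-.4)
fs=lambda x,y:(x/5+225-.4,y/5+165-.4)
gt,dd=two(T,f(221,307),S,fs(373,106)); print("grip 2view",gt,dd, "plane",plane(T,f(221,307),.173))
p=plane(T,f(361,152),.130); print("pivot",p); g=plane(T,f(221,307),.173)
s=plane(T,f(358,291),.12); print("screw tip",s)
a=plane(T,f(93,65),.108);b=plane(T,f(500,75),.108);c=plane(T,f(84,345),.108);d=plane(T,f(496,356),.108)
yv=(a-b)+(c-d);xv=(a-c)+(b-d)
print("pump yaw",np.degrees(np.arctan2(-yv[0],yv[1])),np.degrees(np.arctan2(xv[1],xv[0])))
v=(g-p)[:2];print("r",np.linalg.norm(v),"ang",np.degrees(np.arctan2(v[1],v[0])))
for q in((260,245),(315,200)): 
    w=(plane(T,f(*q),.127)-p)[:2];print(np.degrees(np.arctan2(w[1],w[0])))
E
```

```text
grip 2view [0.54043154 0.01083641 0.16838283] 0.0016477157061495244 plane [0.53953409 0.01054461 0.173     ]
pivot [ 0.6265911  -0.06677539  0.13      ]
screw tip [ 0.55018367 -0.06556941  0.12      ]
pump yaw -1.3382346493377606 -1.3597274643136266
r 0.11643583326356945 ang 138.3900015283014
132.73514117245765
136.26676642578366
```

```bash
python3 -m creep '[{"slide":[25,-16.5,0],"spin":0,"claw":0.1},{"slide":[25,-16.5,0],"spin":0,"claw":0.1},{"slide":[25,-16.5,0],"spin":0,"claw":0.1},{"slide":[25,-16.5,0],"spin":0,"claw":0.1},{"slide":[25,-16.5,0],"spin":0,"claw":0.1},{"slide":[25,-16.5,0],"spin":0,"claw":0.1},{"slide":[25,-16.5,0],"spin":0,"claw":0.1},{"slide":[25,-16.5,0],"spin":0,"claw":0.1},{"slide":[25,-16.5,0],"spin":0,"claw":0.1},{"slide":[25,-16.5,0],"spin":0,"claw":0.1}]' 30
python3 -m creep '[{"slide":[25,-16.5,0],"spin":0,"claw":0.1},{"slide":[25,-16.5,0],"spin":0,"claw":0.1},{"slide":[25,-16.5,0],"spin":0,"claw":0.1},{"slide":[25,-16.5,0],"spin":0,"claw":0.1},{"slide":[25,-16.5,0],"spin":0,"claw":0.1},{"slide":[25,-16.5,0],"spin":0,"claw":0.1},{"slide":[25,-16.5,0],"spin":0,"claw":0.1},{"slide":[25,-16.5,0],"spin":0,"claw":0.1},{"slide":[25,-16.5,0],"spin":0,"claw":0.1},{"slide":[25,-16.5,0],"spin":0,"claw":0.1}]' 30
python3 -m creep '[{"slide":[0,0,0],"spin":8,"claw":0.1},{"slide":[0,0,0],"spin":8,"claw":0.1},{"slide":[0,0,0],"spin":8,"claw":0.1},{"slide":[0,0,0],"spin":8,"claw":0.1},{"slide":[0,0,0],"spin":8,"claw":0.1},{"slide":[0,0,0],"spin":8,"claw":0.1},{"slide":[0,0,0],"spin":8,"claw":0.1},{"slide":[0,0,0],"spin":8,"claw":0.1},{"slide":[0,0,0],"spin":0,"claw":0.1}]' 30
```

```text
time: 1.3
tcp_pos: [0.3684, -0.2373, 0.2438]
ee_rot: [180.0, -0.0, 22.3]
ft_force: [1.0, -0.9, 0.2]
finger_gap: 0.448
grip_force: 0.0
time: 2.3
tcp_pos: [0.5372, 0.0102, 0.2437]
ee_rot: [180.0, 0.0, 22.3]
ft_force: [0.2, -0.4, -0.5]
finger_gap: 0.451
grip_force: 0.0
time: 3.2
tcp_pos: [0.5366, 0.0091, 0.2436]
ee_rot: [180.0, 0.0, -41.8]
ft_force: [0.8, -0.4, -0.0]
finger_gap: 0.452
grip_force: 0.0
```

```bash
python3 -m creep '[{"slide":[1.5,-3.4,0],"spin":0,"claw":0.1},{"slide":[0,0,10],"spin":0,"claw":0.1},{"slide":[0,0,10],"spin":0,"claw":0.1},{"slide":[0,0,10],"spin":0,"claw":0.1},{"slide":[0,0,0],"spin":0,"claw":0.1}]'
python3 - <<'E'
from g import *
S=ctrl.camera("side");T=ctrl.camera("top")
b=cv2.resize(S["color"][125:245,225:385],None,fx=5,fy=5,interpolation=2)[:,:,::-1]
cv2.imwrite("pics/s2.png",b)
E
```

```text
time: 3.7
tcp_pos: [0.5389, 0.0107, 0.2115]
ee_rot: [179.9, 0.2, -41.7]
ft_force: [0.4, 0.3, -0.7]
finger_gap: 0.451
grip_force: 0.0
```

View pics/s2.png

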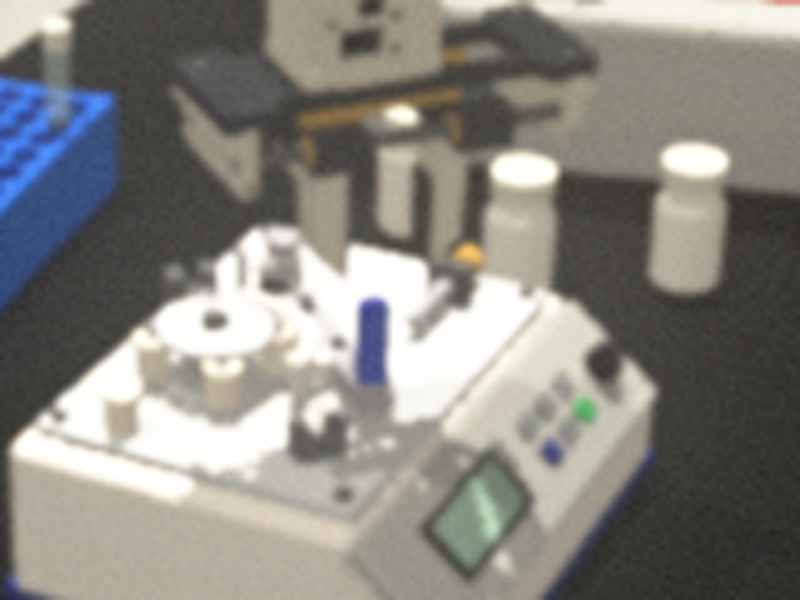

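The side view shows the fingers straddling the blue grip: tips near columns 320 and 448, post at column 372. I'll descend and close.

```bash
python3 -m creep '[{"slide":[0,0,9],"spin":0,"claw":0.1},{"slide":[0,0,9],"spin":0,"claw":0.1},{"slide":[0,0,9],"spin":0,"claw":0.1},{"slide":[0,0,9],"spin":0,"claw":0.1},{"slide":[0,0,9],"spin":0,"claw":0.1},{"slide":[0,0,9],"spin":0,"claw":0.1},{"slide":[0,0,0],"spin":0,"claw":0.1}]' 30
python3 -m creep '[{"slide":[0,0,0],"spin":0,"claw":0.35},{"slide":[0,0,0],"spin":0,"claw":0.5},{"slide":[0,0,0],"spin":0,"claw":0.7},{"slide":[0,0,0],"spin":0,"claw":0.9},{"slide":[0,0,0],"spin":0,"claw":1},{"slide":[0,0,0],"spin":0,"claw":1},{"slide":[0,0,0],"spin":0,"claw":1},{"slide":[0,0,0],"spin":0,"claw":1}]' 30
```

```text
time: 4.5
tcp_pos: [0.5392, 0.0107, 0.1581]
ee_rot: [179.9, 0.1, -41.7]
ft_force: [-0.3, 0.2, 0.5]
finger_gap: 0.45
grip_force: 0.0
time: 5.3
tcp_pos: [0.5404, 0.0108, 0.1601]
ee_rot: [-179.9, -0.1, -41.7]
ft_force: [2.9, 3.9, 3.0]
finger_gap: 0.19
grip_force: 30.0
```

```bash
python3 -m creep '[{"slide":[0.07,4.05,0],"spin":-2,"claw":1},{"slide":[0.07,4.05,0],"spin":-2,"claw":1},{"slide":[0.07,4.05,0],"spin":-2,"claw":1},{"slide":[0.07,4.05,0],"spin":-2,"claw":1},{"slide":[0.07,4.05,0],"spin":-2,"claw":1},{"slide":[0,0,0],"spin":0,"claw":1}]' 40
python3 - <<'E'
from g import *
o=state(0,0);v=o["tcp_pos"][:2]-[.6266,-.0668];print(np.linalg.norm(v),np.degrees(np.arctan2(v[1],v[0])))
y=np.radians(o["ee_rot"][2]);F=o["ft_force"];print("Fx,Fy tool",F[0]*np.cos(y)+F[1]*np.sin(y),F[0]*np.sin(y)-F[1]*np.cos(y))
E
```

```text
time: 5.9
tcp_pos: [0.5283, -0.0057, 0.1601]
ee_rot: [-180.0, -0.1, -31.7]
ft_force: [3.9, 3.4, 1.7]
finger_gap: 0.188
grip_force: 40.0Traceback (most recent call last):
  File "<stdin>", line 2, in <module>
  File "g.py", line 4, in state
    print("t",o["time"],"tcp",o["tcp_pos"].round(4),"rot",o["ee_rot"].round(2),"F",o["ft_force"].round(2),"gap",o["finger_gap"].round(3),"grip",round(o["grip_force"],1))
                                                                                                                ^^^^^^^^^^^^^^^^^^^^^
AttributeError: 'float' object has no attribute 'round'
```

```bash
cat > m.py <<'E'
from g import *
o=ctrl.observe();v=o["tcp_pos"][:2]-[.6266,-.0668];a=np.degrees(np.arctan2(v[1],v[0]))
y=np.radians(o["ee_rot"][2]);F=o["ft_force"]
print("r %.4f ang %.2f open %.2f yaw %.2f Ftool %.1f %.1f z %.1f grip %.0f gap %.3f"%(np.linalg.norm(v),a,a-138.4,o["ee_rot"][2],F[0]*np.cos(y)+F[1]*np.sin(y),F[0]*np.sin(y)-F[1]*np.cos(y),F[2],o["grip_force"],o["finger_gap"]))
E
python3 -m creep '[{"slide":[0.07,4.05,0],"spin":-2,"claw":1},{"slide":[0.07,4.05,0],"spin":-2,"claw":1},{"slide":[0.07,4.05,0],"spin":-2,"claw":1},{"slide":[0.07,4.05,0],"spin":-2,"claw":1},{"slide":[0.07,4.05,0],"spin":-2,"claw":1},{"slide":[0.07,4.05,0],"spin":-2,"claw":1},{"slide":[0.07,4.05,0],"spin":-2,"claw":1},{"slide":[0.07,4.05,0],"spin":-2,"claw":1},{"slide":[0,0,0],"spin":0,"claw":1}]' 40; python3 m.py
python3 -m creep '[{"slide":[0.02,2,0],"spin":-1,"claw":1},{"slide":[0.02,2,0],"spin":-1,"claw":1},{"slide":[0.02,2,0],"spin":-1,"claw":1},{"slide":[0,0,0],"spin":0,"claw":1}]'; python3 m.py
```

```text
time: 6.8
tcp_pos: [0.5158, -0.0351, 0.1601]
ee_rot: [-179.9, -0.1, -15.8]
ft_force: [5.5, 4.7, 1.8]
finger_gap: 0.185
grip_force: 40.0
r 0.1152 ang 164.01 open 25.61 yaw -15.75 Ftool 4.0 -6.0 z 1.8 grip 40 gap 0.185
time: 7.2
tcp_pos: [0.5144, -0.0406, 0.1601]
ee_rot: [-179.9, -0.1, -12.8]
ft_force: [4.9, 4.4, 2.4]
finger_gap: 0.184
grip_force: 40.0
r 0.1152 ang 166.87 open 28.47 yaw -12.77 Ftool 3.8 -5.4 z 2.4 grip 40 gap 0.184
```

```bash
python3 -m creep '[{"slide":[0.4,1,0],"spin":-0.5,"claw":1},{"slide":[0.4,1,0],"spin":-0.5,"claw":1},{"slide":[0,1,0],"spin":-0.5,"claw":1},{"slide":[0,1,0],"spin":-0.5,"claw":1},{"slide":[0,0,0],"spin":0,"claw":1}]' 40; python3 m.py
python3 -m creep '[{"slide":[0,1,0],"spin":-0.5,"claw":1},{"slide":[0,1,0],"spin":-0.5,"claw":1},{"slide":[0,0,0],"spin":0,"claw":1}]'; python3 m.py
python3 -m creep '[{"slide":[0,1,0],"spin":-0.5,"claw":1},{"slide":[0,1,0],"spin":-0.5,"claw":1},{"slide":[0,0,0],"spin":0,"claw":1}]'; python3 m.py
```

```text
time: 7.7
tcp_pos: [0.5137, -0.0444, 0.1601]
ee_rot: [-179.9, -0.0, -10.8]
ft_force: [2.7, 5.3, 3.7]
finger_gap: 0.184
grip_force: 40.0
r 0.1151 ang 168.78 open 30.38 yaw -10.78 Ftool 1.6 -5.7 z 3.7 grip 40 gap 0.184
time: 8.0
tcp_pos: [0.5134, -0.0463, 0.1601]
ee_rot: [-179.9, -0.0, -9.8]
ft_force: [3.1, 5.2, 4.5]
finger_gap: 0.185
grip_force: 40.0
r 0.1150 ang 169.75 open 31.35 yaw -9.78 Ftool 2.2 -5.7 z 4.5 grip 40 gap 0.185
time: 8.3
tcp_pos: [0.5131, -0.0483, 0.1601]
ee_rot: [-179.9, -0.0, -8.8]
ft_force: [4.1, 5.5, 4.7]
finger_gap: 0.191
grip_force: 40.0
r 0.1150 ang 170.73 open 32.33 yaw -8.78 Ftool 3.2 -6.1 z 4.7 grip 40 gap 0.191
```

```bash
for i in 1; do :; done
python3 -m creep '[{"slide":[0.1,1,0],"spin":-0.5,"claw":1},{"slide":[0,0,0],"spin":0,"claw":1}]'; python3 m.py
python3 -m creep '[{"slide":[0.1,1,0],"spin":-0.5,"claw":1},{"slide":[0,0,0],"spin":0,"claw":1}]'; python3 m.py
python3 -m creep '[{"slide":[0.1,1,0],"spin":-0.5,"claw":1},{"slide":[0,0,0],"spin":0,"claw":1}]'; python3 m.py
```

```text
time: 8.5
tcp_pos: [0.513, -0.0493, 0.1601]
ee_rot: [-179.9, -0.0, -8.3]
ft_force: [2.1, 6.2, 3.8]
finger_gap: 0.188
grip_force: 40.0
r 0.1150 ang 171.22 open 32.82 yaw -8.28 Ftool 1.2 -6.5 z 3.8 grip 40 gap 0.188
time: 8.7
tcp_pos: [0.5128, -0.0502, 0.16]
ee_rot: [-179.9, -0.0, -7.8]
ft_force: [2.9, 6.5, 4.8]
finger_gap: 0.186
grip_force: 40.0
r 0.1150 ang 171.71 open 33.31 yaw -7.78 Ftool 2.0 -6.8 z 4.8 grip 40 gap 0.186
time: 8.9
tcp_pos: [0.5127, -0.0511, 0.16]
ee_rot: [-179.9, -0.0, -7.3]
ft_force: [2.4, 5.7, 5.7]
finger_gap: 0.186
grip_force: 40.0
r 0.1150 ang 172.17 open 33.77 yaw -7.28 Ftool 1.7 -6.0 z 5.7 grip 40 gap 0.186
```

```bash
python3 -m creep '[{"slide":[0,1,0],"spin":-0.5,"claw":1},{"slide":[0,0,0],"spin":0,"claw":1}]'; python3 m.py
python3 -m creep '[{"slide":[0,1,0],"spin":-0.5,"claw":1},{"slide":[0,0,0],"spin":0,"claw":1}]'; python3 m.py
python3 -m creep '[{"slide":[0,0.5,0],"spin":-0.25,"claw":1},{"slide":[0,0,0],"spin":0,"claw":1}]'; python3 m.py
```

```text
time: 9.1
tcp_pos: [0.5126, -0.0516, 0.16]
ee_rot: [-179.9, -0.0, -6.8]
ft_force: [2.4, 8.5, 4.7]
finger_gap: 0.187
grip_force: 40.0
r 0.1150 ang 172.42 open 34.02 yaw -6.79 Ftool 1.4 -8.8 z 4.7 grip 40 gap 0.187
time: 9.3
tcp_pos: [0.5126, -0.052, 0.16]
ee_rot: [-179.8, -0.0, -6.3]
ft_force: [2.4, 12.6, 4.4]
finger_gap: 0.181
grip_force: 40.0
r 0.1150 ang 172.60 open 34.20 yaw -6.30 Ftool 1.0 -12.8 z 4.4 grip 40 gap 0.181
time: 9.5
tcp_pos: [0.5126, -0.0521, 0.16]
ee_rot: [-179.8, -0.0, -6.1]
ft_force: [3.6, 13.1, 4.6]
finger_gap: 0.192
grip_force: 40.0
r 0.1150 ang 172.67 open 34.27 yaw -6.05 Ftool 2.2 -13.4 z 4.6 grip 40 gap 0.192
```

```bash
python3 -m creep '[{"slide":[0,1,0],"spin":0,"claw":1},{"slide":[0,0,0],"spin":0,"claw":1}]'; python3 m.py
python3 -m creep '[{"slide":[0,1,0],"spin":0,"claw":1},{"slide":[0,0,0],"spin":0,"claw":1},{"slide":[0,0,0],"spin":0,"claw":1}]'; python3 m.py
```

```text
time: 9.7
tcp_pos: [0.5125, -0.0524, 0.16]
ee_rot: [-179.7, -0.0, -6.1]
ft_force: [4.4, 16.2, 5.0]
finger_gap: 0.189
grip_force: 40.0
r 0.1150 ang 172.80 open 34.40 yaw -6.06 Ftool 2.6 -16.6 z 5.0 grip 40 gap 0.189
time: 10.0
tcp_pos: [0.5125, -0.0526, 0.1601]
ee_rot: [-179.6, -0.0, -6.1]
ft_force: [4.4, 19.9, 5.1]
finger_gap: 0.19
grip_force: 40.0
r 0.1150 ang 172.92 open 34.52 yaw -6.06 Ftool 2.3 -20.3 z 5.1 grip 40 gap 0.190
```

```bash
python3 -m creep '[{"slide":[0,1,0],"spin":0,"claw":1},{"slide":[0,0,0],"spin":0,"claw":1},{"slide":[0,0,0],"spin":0,"claw":1},{"slide":[0,0,0],"spin":0,"claw":1},{"slide":[0,0,0],"spin":0,"claw":1},{"slide":[0,0,0],"spin":0,"claw":1},{"slide":[0,0,0],"spin":0,"claw":1},{"slide":[0,0,0],"spin":0,"claw":1}]'; python3 m.py
python3 - <<'E'
from g import *
T=ctrl.camera("top");S=ctrl.camera("side")
a=cv2.resize(T["color"][160:272,230:370],None,fx=3,fy=3,interpolation=2)
b=cv2.resize(S["color"][145:257,225:365],None,fx=3,fy=3,interpolation=2)
cv2.imwrite("pics/e.png",np.vstack([a[:300],b[:300]])[:,:,::-1])
E
```

```text
time: 10.8
tcp_pos: [0.5124, -0.0528, 0.16]
ee_rot: [-179.6, -0.0, -6.0]
ft_force: [4.5, 23.8, 6.2]
finger_gap: 0.187
grip_force: 40.0
r 0.1150 ang 173.01 open 34.61 yaw -6.05 Ftool 2.0 -24.1 z 6.2 grip 40 gap 0.187
```

View pics/e.png

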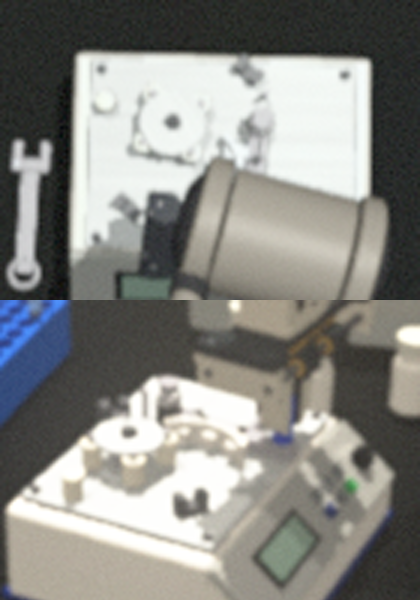

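The pictures show the shoe well clear of the rotor, with the blue grip (side crop, about 285,435) held between the fingers. The spare roller and spanner haven't moved. Force is steady at 24 N on the stop, so I'm handing in.

```bash
python3 -c "
from bench import ctrl
print(ctrl.sign_off())"
```

```text
the job is handed in; nothing more can be done
None
```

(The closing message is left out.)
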